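Press a dowel pin home with a bench locking clamp, then release it

ROBOT

A 6-joint arm with a two-finger parallel gripper is mounted at the origin on the work surface. World frame = base frame: x ahead of the robot, y to its left, z up, the work surface at z = 0. Lengths are in m, angles in rad, forces in N, time in s.
With the tool pointing down it reaches from about 0.375 to 0.975 m from the base axis. Payload 3.8 kg.
Tool frame: the origin (TCP) lies midway between the tips of the shut fingers; the grasp point (between the pads) lies 19 mm behind it; x points along the fingers, y is the direction in which the jaws open and shut, and the axes are right-handed (so a half turn about x gives the same grasp; the last joint's range is limited). The gripper opens to 88 mm and grips with 3 to 60 N. Pads are 18 mm wide; open, the fingers measure 123 mm over their backs; the gripper's body (75 mm by 187 mm) begins 45 mm behind the grasp point.
Start: joints at [1.272, 0.264, 1.604, -0, 1.274, -0.037], TCP at [0.175, 0.652, 0.239] pointing down, gripper open.
Joint ranges: [-2.63, 2.63], [-0.94, 2.18], [0.31, 2.57], [-1.31, 4.45], [0, 2.66], [-2.55, 2.55]. Speed limits (rad/s): [2.57, 2.57, 3.14, 3.14, 3.14, 3.14].

INTERFACE

Orientations are given as a rotation vector (axis times angle).
In Python, from cell import manip, inverse_kinematics, cams, order gives the robot as it stands. Calls block until the motion is done:
- manip.move_pose(position, orientation): joint-space move of the TCP to a pose.
- manip.move_linear(position, rate=0.15, rot=None): straight line of the TCP; rot=None keeps the orientation; rate is the mean speed in m/s.
- manip.set_joints(angles): joint-space move.
- manip.set_gripper(opening, force=None): finger opening in m; force is the grip in N (None keeps the last); returns when the fingers have stopped.
- manip.dwell(seconds).
- inverse_kinematics(position, orientation): joint angles nearest the present ones, or None.
- manip.state(): the state.
- cams.capture(name): name is "scene" or "side" or "wrist"; returns a dict with "image" (384x512x3 uint8, blue, green, red), "z_map" (384x512 float32, m along the optical axis (not along the pixel's ray), 0 where there is no reading), "intrinsics" (3x3 intrinsics, pixels), "position" and "orientation" of the camera in the world; the wrist camera has in their place "T_tool_cam" (4x4, takes a point from camera to tool coordinates, whose origin is the TCP and whose axes are the tool frame's). Camera axes: x right, y down, z forward; pixel columns grow to the right and rows downward; lengths in m; the calibration is good to about 2 mm. The wrist camera is an equidistant fisheye: a pixel r from the principal point sees the ray r / f radians off the axis. A picture is of the moment at which its call begins: read the wrist's pose just before it.
A pose or a line that the arm cannot do raises manip.IKError and nothing moves.
- order.close_job(): hands the job in, once; it reports no verdict.
The state is a dict: "clock": time; "joint_pos": joint angles; "joint_velocities": joint speeds; "tau": joint torques, N m; "tool_pos": TCP position; "tcp_rot": TCP orientation; "contact_force": force on the tool from outside, world axes, zero at the start; "moment": the same for the moment, N m; "gripper_width": finger opening in m.
Only numpy, scipy, OpenCV 4.12 (cv2) and the standard library are available. Lean on these libraries where they do the work, as an engineer would, in place of code of your own. Each camera call takes 0.05 s, during which the arm holds its last target. There are 200 camera calls.

TASK

Press the brass dowel pin flush into the aluminium block: push the blue clamp handle down until the clamp snaps over centre, and take your hand away so that it stays locked on the block by itself. Then flick the red release lever down so that the clamp springs open, leaving the block free in its nest with the jaw well clear. Feel for the snap and never load the handle or the lever with more than about 25 N; leave the jar, the spare block and the screwdriver where they are.

Things in the scene. Friction and masses are not known exactly. Their poses are not given: they have to be found in the camera images.
- fixture: green cast bench locking clamp, base plate 220 x 170 x 20 mm with two posts (170 mm tall, at y = 43 and -43 mm) carrying a cross shaft; fixed to the bench at a varying place and yaw. Origin on the bench under the middle of the shaft, right below the ram. The blue handle points to the fixture's -x, the red lever to its +x; y runs along the shaft; z is up.
- pivot (a point): middle of the cross shaft, 152 mm above the bench; handle and release lever turn about it (axis along the fixture's y).
- nest (a point): centre of the nest floor between the posts, 20 mm above the bench, with walls 12 mm high around the block.
- handle: clamp handle, a bar 24 mm wide, 18 mm thick, blue grip 75 to 190 mm from the shaft. Origin on the shaft, bar along its own -x, top face +z (9 mm above the middle line). It starts raised 30 to 73 degrees above level and stays where it is left. Locked, it stands anywhere from 15 degrees below to 18 above level: where exactly depends on the adjusting screw, set differently each time and not visible.
- handle_grip (a point): on the top face of the blue grip, middle line, 140 mm from the shaft: the place to push. Axes as the handle. Pushed here it moves freely (about 1 N), then resists with up to 7 to 10 N, which dies away at dead centre, where friction alone may hold it for 1 to 3 mm; past that it runs off by itself, about 8 mm in all, to a firm stop and stays locked. Pushing on against the stop soon exceeds 25 N.
- ram: the clamp's jaw: a steel ram 30 mm across, sliding straight down between the posts, driven by the handle, with a sprung black pressing pad under it. Origin on the pin at its upper end.
- jaw_pad (a point): centre of the underside of the jaw's pressing pad (26 mm across); 62 to 72 mm above the bench when open, on the block's top (50 mm above the bench) when clamped. It hardly moves during the last part of the handle's travel.
- release: red release lever, 85 mm long, on the cross shaft 60 mm to the fixture's +y side of the handle, pointing to the fixture's +x, opposite to the handle. Origin on the shaft. It slopes 15 to 40 degrees down with the clamp open and rises to 15 to 33 degrees above level as the clamp locks (it is set differently each time too).
- release_pad (a point): middle of the top face of the red lever's thumb pad (30 x 26 mm), 70 mm from the shaft. Pushed down here from the locked position it has 7 mm of light sprung play (2 to 3 N), then after about 5 mm more (up to 16 N) it throws the handle back over centre; the clamp then springs open and the lever falls away from the finger.
- block: loose aluminium block 45 x 45 x 30 mm lying in the nest, origin at the centre of its underside.
- pin (a joint): depth to which the brass dowel pin (10 mm diameter) has been pressed into the block: 0 is 8 mm proud, 0.008 is flush.
- pin_top (a point): centre of the pin's top face.
- jar: amber glass jar with a grey cap, 56 mm across, 75 mm tall, standing beside the clamp; leave alone. Origin under its centre.
- spare: spare aluminium block 45 x 45 x 30 mm on the bench; leave alone. Origin under its centre.
- driver: screwdriver with a red handle lying on the bench; leave alone.
Things that resemble listed ones, but are neither listed nor needed, are in the scene too. What is shaped like the block but brown is not meant.

How it is judged:
By the outcome, as a careful person would: the job done as asked, in the order asked, and still so for the second after the job is handed in, with the robot touching nothing.
It also fails if it takes over 64 s, if anything falls off the work surface, if the arm or the gripper's body presses on something with over 40 N, if the wrist force passes 120 N, or if a joint passes its speed limit or range.

## Working session

There is one attempt and no reset: what is moved stays moved. The work goes in short steps, each a Python script; the robot and the scene stay as the last script left them, time stands still between calls to the robot, and variables do not carry over. Pictures are saved under pics/ and viewed, about 8 in all and at most 12, crops included, and the job is handed in when it is done.

```bash
ls; mkdir -p pics; python3 - <<'E'
from cell import manip,cams
import cv2,numpy as np,pickle
o={}
for n in("scene","side"):
    c=cams.capture(n);o[n]=c;print(n,c["position"],c["orientation"],c["intrinsics"])
pickle.dump(o,open("v0.pkl","wb"))
im=np.vstack([o["scene"]["image"],o["side"]["image"]])
cv2.imwrite("pics/a.png",cv2.resize(o["scene"]["image"],(768,576)));cv2.imwrite("pics/b.png",cv2.resize(o["side"]["image"],(768,576)))
print(manip.state())
E
```

```text
pics
scene [ 1.07716137 -0.46629921  0.94139666] [-2.26673704 -0.86325399  0.33595465] [[454.94447316   0.         262.40298018]
 [  0.         454.94447316 199.7185682 ]
 [  0.           0.           1.        ]]
side [ 0.29441565 -0.34909385  0.59194917] [-2.19260125  0.74278021 -0.34456086] [[357.66186326   0.         250.07930348]
 [  0.         357.66186326 193.55414498]
 [  0.           0.           1.        ]]
{'clock': 0.1, 'joint_pos': array([ 1.27211110e+00,  2.64692966e-01,  1.60522773e+00, -1.74357415e-05,
        1.27368580e+00, -3.69032760e-02]), 'joint_velocities': array([ 0.00144694, -0.0030424 , -0.00587168,  0.00114821, -0.00286497,
        0.00092788]), 'tau': array([ 7.81506387e-04, -5.03617680e+01, -3.58069324e+01,  7.32277357e-02,
        2.32749421e-02, -4.97945143e-05]), 'tool_pos': array([0.17451405, 0.65139362, 0.23750753]), 'tcp_rot': array([ 0.20393657,  1.56133015, -0.20706731]), 'contact_force': array([ 0.71510645, -0.3364464 , -0.91061593]), 'moment': array([-0.00284959,  0.01033881, -0.0035651 ]), 'gripper_width': 0.08798658693430887}
```

View pics/a.png

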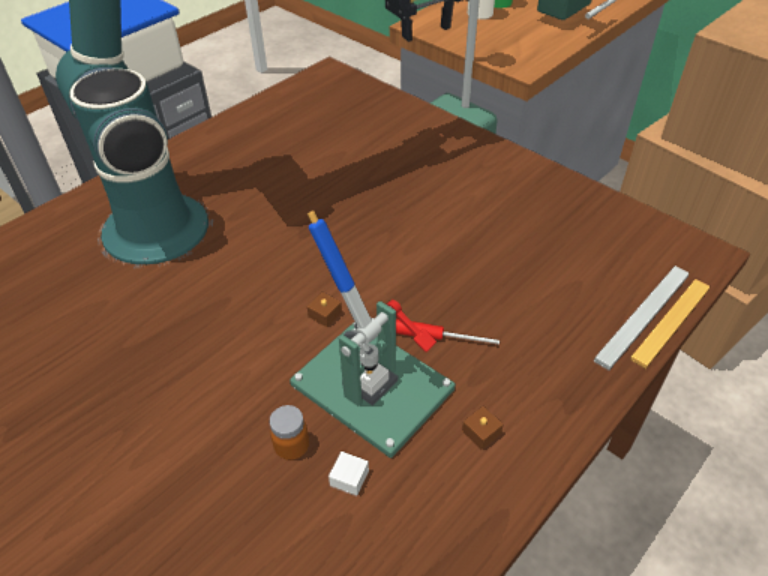

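View pics/b.png

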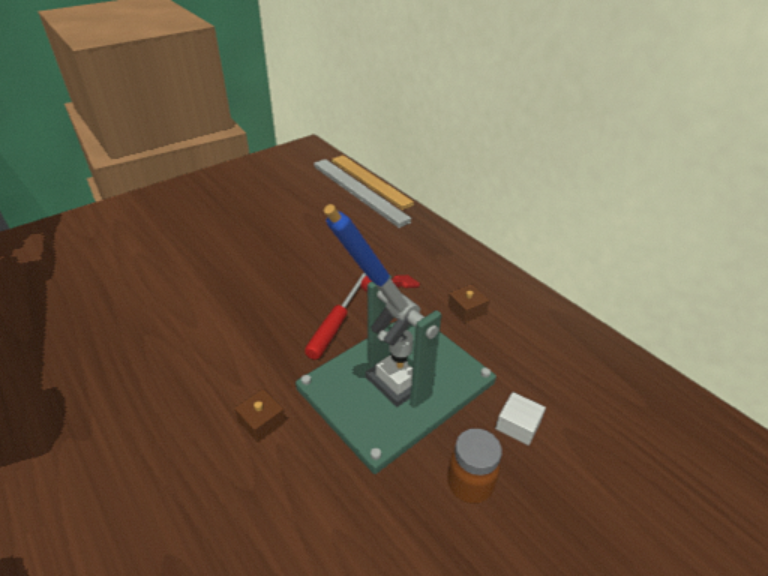

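Scene view: fixture at about (370,385) of the 768-px picture, blue grip (333,255), red lever pad (430,340), and jar (288,432), spare (350,472). Both views agree. Next I'll use the depth maps and colour masks to find the fixture pose.

```bash
cat > h.py <<'E'
import numpy as np,cv2
from scipy.spatial.transform import Rotation as R
def cloud(c):
    K=c["intrinsics"];z=c["z_map"];v,u=np.indices(z.shape)
    P=np.stack([(u-K[0,2])/K[0,0]*z,(v-K[1,2])/K[1,1]*z,z],-1)
    P=P@R.from_rotvec(c["orientation"]).as_matrix().T+c["position"];P[z<=0]=np.nan
    return P,cv2.cvtColor(c["image"],cv2.COLOR_BGR2HSV)
def mask(hsv,name):
    h,s,v=[hsv[...,i].astype(int) for i in range(3)]
    if name=="blue": return (h>105)&(h<130)&(s>140)
    if name=="red": return ((h<4)|(h>176))&(s>180)&(v>90)
    if name=="green": return (h>60)&(h<95)&(s>60)
E
python3 - <<'E'
import pickle;from h import *
o=pickle.load(open("v0.pkl","rb"))
al={k:[] for k in("blue","red","green")}
for n,c in o.items():
    P,hsv=cloud(c)
    roi=(P[...,0]>.2)&(P[...,0]<1.0)&(abs(P[...,1])<.5)&(P[...,2]<.45)
    for k in al:
        q=P[mask(hsv,k)&roi]; al[k].append(q)
        print(n,k,len(q),np.round(np.percentile(q,[2,50,98],axis=0),3).tolist())
    g=P[mask(hsv,"green")&roi&(abs(P[...,2]-.02)<.005)]
    r=cv2.minAreaRect((g[:,:2]*1000).astype(np.float32));print(" plate",len(g),r,np.median(g[:,2]))
    g=al["green"][-1];g=g[g[:,2]>.165];print(" posttops",len(g),g.mean(0) if len(g) else 0)
    b=al["blue"][-1];print(" blue z>: ",b.mean(0),np.linalg.svd(b-b.mean(0),full_matrices=False)[2][0])
    rr=al["red"][-1];rr=rr[rr[:,2]>.05];print(" red high",len(rr),rr.mean(0),rr.min(0),rr.max(0),np.linalg.svd(rr-rr.mean(0),full_matrices=False)[2])
pickle.dump(al,open("pc.pkl","wb"))
E
```

```text
scene blue 554 [[0.522, -0.014, 0.227], [0.549, -0.006, 0.277], [0.576, 0.008, 0.322]]
scene red 460 [[0.56, 0.052, 0.01], [0.624, 0.068, 0.124], [0.681, 0.165, 0.165]]
scene green 4360 [[0.508, -0.079, 0.012], [0.628, -0.025, 0.022], [0.718, 0.084, 0.169]]
 plate 3200 ((609.4805908203125, 5.15435791015625), (219.83078002929688, 169.09432983398438), 2.235485792160034) 0.021556107080759057
 posttops 118 [ 0.61003289 -0.00474986  0.17022989]
 blue z>:  [ 0.54945255 -0.00483854  0.27655018] [ 0.4664864   0.01572404 -0.8843886 ]
 red high 271 [0.64782579 0.06187095 0.13814713] [0.59841862 0.04977818 0.1177133 ] [0.68330442 0.07663576 0.16755311] [[ 0.87362975  0.02773681 -0.48580009]
 [ 0.00297246 -0.99865963 -0.05167312]
 [ 0.48658219 -0.04369915  0.87254121]]
side blue 625 [[0.512, -0.016, 0.228], [0.535, -0.014, 0.284], [0.567, -0.001, 0.322]]
side red 538 [[0.539, 0.05, 0.004], [0.589, 0.124, 0.026], [0.674, 0.164, 0.162]]
side green 6119 [[0.498, -0.082, 0.013], [0.576, -0.035, 0.022], [0.706, 0.079, 0.164]]
 plate 4787 ((605.6309814453125, 3.1121063232421875), (217.5734405517578, 169.6522979736328), 2.3800692558288574) 0.021985922952045933
 posttops 118 [ 0.60349634 -0.03102558  0.17022483]
 blue z>:  [ 0.5363335  -0.01272396  0.28082306] [ 0.47249582 -0.00600228 -0.88131247]
 red high 128 [0.64664025 0.05785267 0.13681148] [0.59243044 0.04782032 0.11916797] [0.67940053 0.07369336 0.16541078] [[-0.91090683  0.03539647  0.41109103]
 [ 0.09758652  0.98652903  0.13129107]
 [ 0.400906   -0.15971088  0.90209025]]
```

```bash
cat >> h.py <<'E'
PIV=np.array([.6075,.003,.152]);YAW=np.radians(2.3)
RF=R.from_euler('z',YAW)
def rot(t,s=1,phi=0):   # tool x = (-sin t,0,-cos t) in fixture frame, jaws along fixture y (phi=90: along x)
    x=np.array([-np.sin(t),0,-np.cos(t)]);y=np.array([0,s,0.])
    return (RF*R.from_matrix(np.c_[x,y,np.cross(x,y)])).as_rotvec()
def W(p): return PIV+RF.apply(p)       # fixture coords relative to pivot
def grip(a,off=0,r=.140):              # point on handle top face, off above it
    return W([-r*np.cos(a)+(.009+off)*np.sin(a),0,r*np.sin(a)+(.009+off)*np.cos(a)])
def tilt(a): return np.clip(a,0,np.radians(25))
E
python3 - <<'E'
from cell import manip,inverse_kinematics as ik;from h import *
print(R.from_rotvec(manip.state()["tcp_rot"]).as_matrix().round(2))
for s in(1,-1):
  for t in(0,25,35): print(s,t,[None if (q:=ik(p,rot(np.radians(t),s))) is None else q.round(2).tolist() for p in(W([-.03,0,.30]),grip(np.radians(62),.02),grip(0),grip(-.26))])
E
```

```text
[[-0.    0.26  0.97]
 [-0.    0.97 -0.26]
 [-1.   -0.   -0.  ]]
1 0 [[-0.04, 0.02, 1.5, -0.0, 1.62, -1.65], [-0.04, 0.03, 1.77, -0.0, 1.33, -1.65], [-0.06, -0.07, 2.12, -0.0, 1.09, -1.67], [-0.06, -0.02, 2.15, -0.0, 1.02, -1.67]]
1 25 [[-0.02, 0.31, 1.22, -0.03, 2.05, -1.64], [-0.02, 0.32, 1.5, -0.03, 1.76, -1.64], [-0.04, 0.23, 1.85, -0.03, 1.49, -1.64], [-0.04, 0.28, 1.87, -0.03, 1.43, -1.63]]
1 35 [[-0.02, 0.41, 1.14, -0.04, 2.2, -1.64], [-0.02, 0.43, 1.4, -0.04, 1.92, -1.63], [-0.03, 0.35, 1.76, -0.04, 1.64, -1.63], [-0.03, 0.4, 1.77, -0.04, 1.58, -1.63]]
-1 0 [[-0.04, 0.02, 1.5, 0.0, 1.62, 1.49], [-0.04, 0.03, 1.77, 0.0, 1.33, 1.49], [-0.06, -0.07, 2.12, 0.0, 1.09, 1.47], [-0.06, -0.02, 2.15, 0.0, 1.02, 1.47]]
-1 25 [[-0.02, 0.31, 1.22, -0.03, 2.05, 1.5], [-0.02, 0.32, 1.5, -0.03, 1.76, 1.51], [-0.04, 0.23, 1.85, -0.03, 1.49, 1.5], [-0.04, 0.28, 1.87, -0.03, 1.43, 1.51]]
-1 35 [[-0.02, 0.41, 1.14, -0.04, 2.2, 1.5], [-0.02, 0.43, 1.4, -0.04, 1.92, 1.51], [-0.03, 0.35, 1.76, -0.04, 1.64, 1.51], [-0.03, 0.4, 1.77, -0.04, 1.58, 1.51]]
```

```bash
sed -i 's/radians(25))/radians(35))/' h.py; python3 - <<'E'
from cell import manip;from h import *
manip.set_gripper(0.0,20)
p=manip.state()["tool_pos"];manip.move_linear(p+[0,0,.18],rate=.3)
manip.move_pose(W([.04,0,.31]),rot(np.radians(35),-1));print(manip.state()["clock"])
a=np.radians(66)
manip.move_linear(grip(a,.025),rate=.2,rot=rot(tilt(a),-1))
print(manip.state()["clock"]);F0=manip.state()["contact_force"];print(F0)
np.save("F0.npy",F0)
# advance until touched
for off in np.arange(.022,-.012,-.003):
    manip.move_linear(grip(a,off),rate=.05)
    s=manip.state();n=RF.apply([np.sin(a),0,np.cos(a)]);f=(s["contact_force"]-F0)
    print(round(s["clock"],2),round(off,3),f.round(2),round(f@n,2))
    if f@n>.8:break
E
```

```text
4.9917
6.0417
[-0.3365335   0.02690442 -0.03761114]
6.29 0.022 [-0.58 -0.16 -0.56] -0.76
6.54 0.019 [0.47 0.21 0.27] 0.55
6.79 0.016 [0.35 0.16 0.24] 0.42
7.04 0.013 [ 0.46 -0.06  0.15] 0.48
7.29 0.01 [ 0.84 -0.33  0.68] 1.04
```

```bash
cat > push.py <<'E'
from cell import manip;from h import *
import sys
F0=np.load("F0.npy");a=np.radians(float(sys.argv[1]));tmax=float(sys.argv[2])
peak=0;fol=0;log=[];step=.003;low=0
while a>np.radians(-20) and manip.state()["clock"]<tmax:
    a-=step/.14
    manip.move_linear(grip(a),rate=.05,rot=rot(tilt(a),-1))
    s=manip.state();n=RF.apply([np.sin(a),0,np.cos(a)]);f=(s["contact_force"]-F0)@n
    log.append((round(s["clock"],1),round(np.degrees(a),1),round(f,1)))
    if f>16: print("STOP force");break
    peak=max(peak,f)
    if peak>4.5 and f<1.8: low+=1
    elif low and f>4: print("firm");break
    if low: fol+=step
    if fol>.0055: print("followed");break
    step=.003 if peak<2.8 else .0012
print(log)
E
python3 push.py 66 38
```

```text
followed
[(7.7, np.float64(64.8), np.float64(0.9)), (8.0, np.float64(63.5), np.float64(0.1)), (8.2, np.float64(62.3), np.float64(0.9)), (8.4, np.float64(61.1), np.float64(0.9)), (8.7, np.float64(59.9), np.float64(1.1)), (8.9, np.float64(58.6), np.float64(1.1)), (9.2, np.float64(57.4), np.float64(-0.5)), (9.4, np.float64(56.2), np.float64(0.1)), (9.7, np.float64(55.0), np.float64(0.6)), (9.9, np.float64(53.7), np.float64(0.4)), (10.2, np.float64(52.5), np.float64(0.4)), (10.4, np.float64(51.3), np.float64(0.4)), (10.7, np.float64(50.0), np.float64(0.6)), (10.9, np.float64(48.8), np.float64(2.6)), (11.2, np.float64(47.6), np.float64(1.6)), (11.4, np.float64(46.4), np.float64(2.7)), (11.7, np.float64(45.1), np.float64(1.8)), (11.9, np.float64(43.9), np.float64(3.0)), (12.2, np.float64(43.4), np.float64(1.8)), (12.4, np.float64(42.9), np.float64(2.3)), (12.7, np.float64(42.4), np.float64(3.3)), (12.9, np.float64(41.9), np.float64(2.2)), (13.2, np.float64(41.4), np.float64(1.5)), (13.4, np.float64(41.0), np.float64(2.2)), (13.7, np.float64(40.5), np.float64(2.8)), (13.9, np.float64(40.0),
[... 1913 characters left out ...]
t64(9.3)), (25.2, np.float64(17.9), np.float64(8.8)), (25.4, np.float64(17.4), np.float64(9.0)), (25.7, np.float64(16.9), np.float64(8.3)), (25.9, np.float64(16.4), np.float64(7.0)), (26.2, np.float64(15.9), np.float64(7.9)), (26.4, np.float64(15.4), np.float64(6.5)), (26.7, np.float64(14.9), np.float64(6.1)), (26.9, np.float64(14.4), np.float64(5.7)), (27.2, np.float64(13.9), np.float64(4.0)), (27.4, np.float64(13.5), np.float64(2.8)), (27.7, np.float64(13.0), np.float64(1.9)), (27.9, np.float64(12.5), np.float64(1.0)), (28.2, np.float64(12.0), np.float64(0.5)), (28.4, np.float64(11.5), np.float64(0.5)), (28.7, np.float64(11.0), np.float64(-0.4)), (28.9, np.float64(10.5), np.float64(-0.1))]
```

```bash
cat > look.py <<'E'
from cell import manip,cams;from h import *
import sys
tag=sys.argv[1];ims=[]
for n in("scene","side"):
    c=cams.capture(n);P,hsv=cloud(c);L=RF.inv().apply((P-PIV).reshape(-1,3)).reshape(P.shape)
    b=L[mask(hsv,"blue")&(abs(L[...,1])<.04)&(L[...,0]<-.03)&(L[...,2]>-.1)]
    r=L[mask(hsv,"red")&(L[...,1]>.03)&(L[...,1]<.09)&(L[...,0]>.02)&(L[...,0]<.11)&(L[...,2]>-.11)]
    if len(b): m=b.mean(0);d=np.linalg.svd(b-m,full_matrices=False)[2][0];print(n,"handle pts",len(b),m.round(4),"axis deg",np.degrees(np.arctan(-d[2]/d[0])).round(1),"from pivot",np.degrees(np.arctan2(m[2],-m[0])).round(1),"y",np.percentile(b[:,1],[2,98]).round(4))
    if len(r): m=r.mean(0);d=np.linalg.svd(r-m,full_matrices=False)[2][0];print(n,"red",len(r),m.round(4),"axis deg",np.degrees(np.arctan(d[2]/d[0])).round(1),"min",r.min(0).round(4),"max",r.max(0).round(4))
    np.save(f"{tag}_{n}_red.npy",r)
    u,v=(248,245) if n=="scene" else (262,225)
    ims.append(cv2.resize(c["image"][v-100:v+90,u-85:u+95],(396,418)))
cv2.imwrite(f"pics/{tag}.png",np.hstack(ims));print(manip.state()["clock"])
E
python3 - <<'E'
from cell import manip;from h import *
manip.move_linear(manip.state()["tool_pos"]+[0,0,.13],rate=.25)
E
python3 look.py lock
```

```text
scene handle pts 428 [-0.1277 -0.0054  0.0266] axis deg 7.9 from pivot 11.8 y [-0.0143  0.0073]
scene red 147 [0.0552 0.0557 0.0335] axis deg 28.1 min [0.0208 0.0439 0.0102] max [0.077  0.0697 0.046 ]
side handle pts 989 [-0.1376 -0.0086  0.0273] axis deg 7.4 from pivot 11.2 y [-0.0163  0.0049]
side red 217 [0.0515 0.0549 0.0335] axis deg 28.2 min [0.0202 0.043  0.0127] max [0.0719 0.0686 0.0453]
29.7167
```

View pics/lock.png

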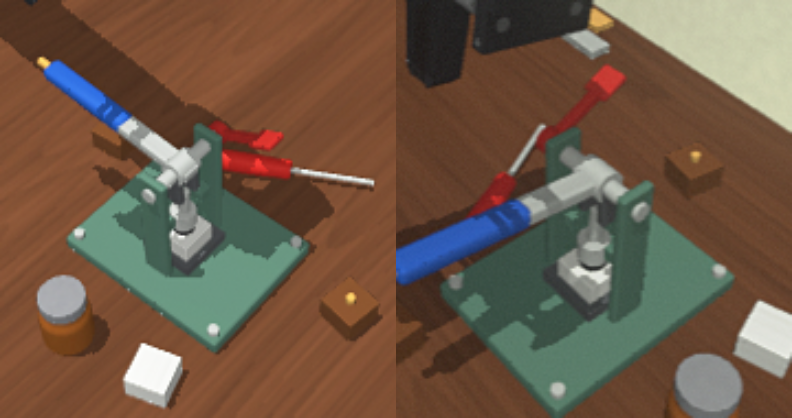

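Left crop: handle at about 7.6° (the finger stopped at 10.5°, so the handle ran about 3° further by itself), with the jaw on the block at (190,245). Right crop: red pad risen to 28° at (608,80). The clamp is locked with nothing touching it. Before pressing the lever I'll check that the forearm clears the handle as it springs up.

```bash
python3 - <<'E'
from cell import manip,inverse_kinematics as ik;from h import *
for v in("scene","side"):
    r=np.load(f"lock_{v}_red.npy");p=r[r[:,0]>.05];print(v,len(p),p.mean(0).round(4),np.percentile(p,[3,97],axis=0).round(4).tolist())
A=[];b=[]
rng=np.random.default_rng(0)
for _ in range(40):
    t=rng.uniform(-.6,.6);p=np.array([rng.uniform(.45,.75),0,rng.uniform(.15,.4)])
    x=np.array([-np.sin(t),0,-np.cos(t)]);y=np.array([0,-1.,0])
    q=ik(p,R.from_matrix(np.c_[x,y,np.cross(x,y)]).as_rotvec())
    if q is None or abs(q[0])>.05: continue
    c1,c2,c3=q[1],q[1]+q[2],q[1]+q[2]+q[4];s,c=np.sin,np.cos
    A+= [[1,0,s(c1),s(c2),s(c3),c(c1),c(c2),c(c3)],[0,1,c(c1),c(c2),c(c3),-s(c1),-s(c2),-s(c3)]];b+=[p[0],p[2]]
m,res,*_=np.linalg.lstsq(np.array(A),b,rcond=None);print(m.round(4),res)
for t in(-20,0,20,35):
    for z in(.045,):
        q=ik(W([.055,.057,z]),rot(np.radians(t),-1))
        if q is None: print(t,None);continue
        c1,c2=q[1],q[1]+q[2]
        E=np.array([m[0]+m[2]*np.sin(c1)+m[5]*np.cos(c1),m[1]+m[2]*np.cos(c1)-m[5]*np.sin(c1)])
        Wr=E+[m[3]*np.sin(c2)+m[6]*np.cos(c2),m[3]*np.cos(c2)-m[6]*np.sin(c2)]
        k=(.52-E[0])/(Wr[0]-E[0]);print(t,q.round(2),"elbow",E.round(3),"wrist",Wr.round(3),"forearm z at x=.52",(E+k*(Wr-E))[1].round(3))
E
```

```text
scene 102 [0.0645 0.0557 0.0387] [[0.051, 0.0451, 0.0316], [0.0759, 0.0682, 0.0444]]
side 130 [0.0614 0.055  0.0389] [[0.0517, 0.0438, 0.0331], [0.0714, 0.0679, 0.0441]]
[ 5.000e-04  2.522e-01  5.119e-01  5.661e-01  3.407e-01  1.000e-04
  1.300e-03 -0.000e+00] [8.03889446e-08]
-20 [ 0.06  0.07  1.95 -0.01  0.78  1.6 ] elbow [0.037 0.763] wrist [0.547 0.517] forearm z at x=.52 0.53
0 [0.06 0.27 1.68 0.   1.2  1.59] elbow [0.137 0.746] wrist [0.663 0.538] forearm z at x=.52 0.594
20 [0.05 0.5  1.41 0.   1.59 1.58] elbow [0.244 0.702] wrist [0.779 0.517] forearm z at x=.52 0.607
35 [0.05 0.67 1.21 0.01 1.87 1.58] elbow [0.32  0.652] wrist [0.858 0.476] forearm z at x=.52 0.587
```

```bash
python3 - <<'E'
from cell import manip;from h import *
ro=rot(0,-1);X,Y=.058,.0555
p=manip.state()["tool_pos"]
manip.move_linear(W([X,Y,.13]),rate=.2,rot=ro)
manip.move_linear(W([X,Y,.055]),rate=.12)
manip.dwell(.2);F0=manip.state()["contact_force"];print(manip.state()["clock"],F0.round(2))
z=.055;peak=0;step=.002;log=[];low=0
while z>.005:
    z-=step;manip.move_linear(W([X,Y,z]),rate=.05)
    s=manip.state();f=(s["contact_force"]-F0)[2];log.append((round(float(s["clock"]),1),round(z*1000,1),round(float(f),1)))
    peak=max(peak,f)
    if f>19: print("STOP");break
    if peak>1.6: step=.001
    if peak>5 and f<1.2: low+=1
    if low>=2: print("thrown");break
print(log)
if low>=2: manip.move_linear(W([X,Y,.16]),rate=.2)
E
python3 look.py open
```

```text
31.8667 [0.22 0.66 0.31]
thrown
[(32.1, 53.0, -0.9), (32.4, 51.0, -0.5), (32.6, 49.0, 0.5), (32.9, 47.0, -0.3), (33.1, 45.0, -0.3), (33.4, 43.0, -0.6), (33.6, 41.0, -0.0), (33.9, 39.0, 2.3), (34.1, 38.0, 1.2), (34.4, 37.0, 2.3), (34.6, 36.0, 2.1), (34.9, 35.0, 2.1), (35.1, 34.0, 2.7), (35.4, 33.0, 2.0), (35.6, 32.0, 2.6), (35.9, 31.0, 5.4), (36.1, 30.0, 7.0), (36.4, 29.0, 7.3), (36.6, 28.0, 2.4), (36.9, 27.0, -0.5), (37.1, 26.0, -0.4)]
scene handle pts 534 [-0.055  -0.0058  0.1303] axis deg 64.1 from pivot 67.1 y [-0.0142  0.0074]
scene red 201 [ 0.0533  0.0569 -0.0229] axis deg -27.5 min [ 0.0201  0.0441 -0.0401] max [ 0.0767  0.0707 -0.0009]
side handle pts 653 [-0.0663 -0.0124  0.1307] axis deg 64.3 from pivot 63.1 y [-0.0163 -0.0002]
side red 85 [ 0.057   0.0514 -0.0253] axis deg -27.0 min [ 0.0424  0.0428 -0.0347] max [ 0.0719  0.0676 -0.0165]
38.0333
```

View pics/open.png

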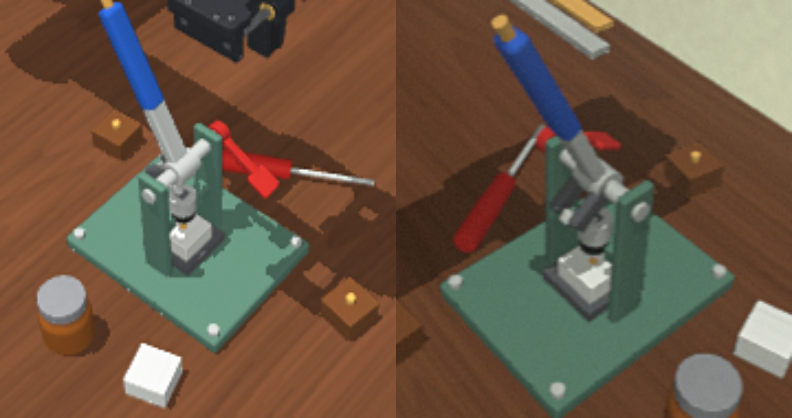

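```bash
python3 - <<'E'
from cell import cams;from h import *
import pickle
o=pickle.load(open("v0.pkl","rb"));rows=[]
for n,(u,v) in(("scene",(248,250)),("side",(262,248))):
    c=cams.capture(n);row=[]
    for k in(o[n],c):
        P,hsv=cloud(k);L=RF.inv().apply((P-PIV).reshape(-1,3)).reshape(P.shape)
        g=(hsv[...,0]>12)&(hsv[...,0]<28)&(hsv[...,1]>110)&(np.linalg.norm(L[...,:2],axis=-1)<.03)
        print(n,g.sum(),(L[g]+[0,0,.152]).round(4).tolist())
        row.append(cv2.resize(k["image"][v-20:v+20,u-26:u+26],(390,300),interpolation=cv2.INTER_CUBIC))
    rows.append(np.hstack(row))
cv2.imwrite("pics/pin.png",np.vstack(rows))
E
```

```text
scene 6 [[0.0025, -0.0074, 0.0608], [0.0032, -0.0046, 0.0585], [0.0047, -0.0026, 0.0577], [0.0016, -0.0066, 0.0552], [0.0037, -0.0053, 0.0557], [0.0046, -0.0027, 0.0538]]
scene 6 [[-0.0021, 0.0014, 0.0519], [-0.0017, -0.0029, 0.0526], [0.0003, -0.0014, 0.0528], [0.001, 0.0014, 0.0505], [-0.0005, -0.0043, 0.051], [0.001, -0.0023, 0.0503]]
side 12 [[-0.0104, -0.0099, 0.0717], [-0.0039, -0.0033, 0.0582], [-0.0039, -0.0061, 0.0606], [-0.0031, -0.0081, 0.0618], [-0.0004, -0.0081, 0.0599], [-0.0045, -0.0041, 0.0564], [-0.0044, -0.0068, 0.0587], [-0.0021, -0.0072, 0.0573], [-0.001, -0.0088, 0.058], [-0.0039, -0.0036, 0.0525], [-0.0035, -0.006, 0.0544], [-0.0018, -0.007, 0.054]]
side 6 [[0.001, -0.001, 0.0526], [-0.0027, -0.0022, 0.0534], [-0.0002, -0.0024, 0.0517], [0.0015, -0.0035, 0.0514], [-0.002, -0.0044, 0.0518], [-0.0014, -0.0067, 0.0534]]
```

View pics/pin.png

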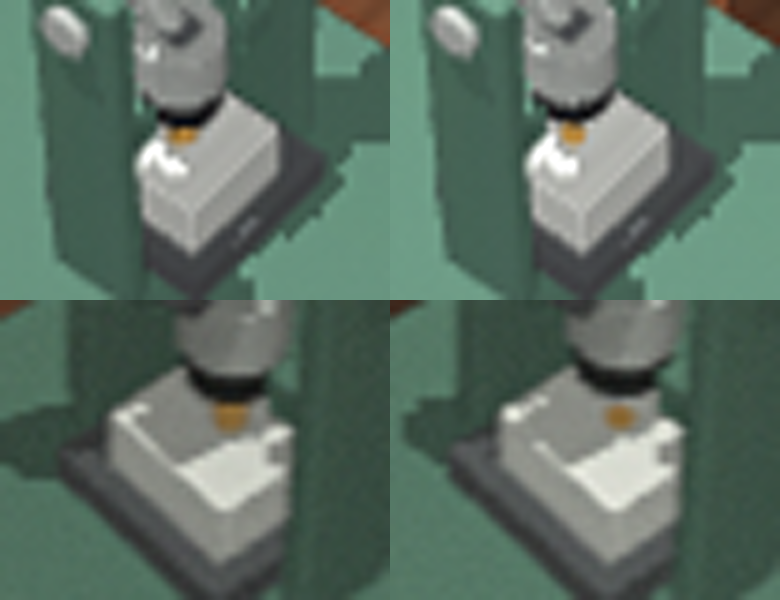

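Left column is before, right column after. The pin, which stood proud (heights up to about 61 mm), is now a flat disc at about 50–53 mm. The depth maps read about 2 mm high on the base plate, so that matches a flush pin at 50 mm. The jaw is well above the block and the tool is clear, so I'm handing in.

```bash
python3 -c "
from cell import manip,order
s=manip.state();print(s['clock'],s['contact_force'])
order.close_job()"
```

```text
38.1333 [ 1.12891761 -0.01161537 -0.06521408]
the job is handed in; nothing more can be done
```

The pin is pressed in, and the clamp locked by itself and was then sprung open. I handed the job in at 38 s of the 64 s allowed.

- **Locking:** I pushed the blue handle down along its arc in small steps. The resistance peaked at about 11.7 N, slightly above the 7 to 10 N stated, and died away at about 12°. The handle then ran on by itself to about 7.6° and stayed there after I took the finger away. The red lever had risen to 28°.
- **Release:** The red lever took 2 to 3 N through its play and peaked at about 7 N, then threw. The stated figure was up to 16 N. The handle sprang up to 64° and the lever fell to −27°.
- **Last checks:**
  - The pin shows as a flat disc at about 50–53 mm, where it stood up to about 61 mm before. The depth maps read about 2 mm high on the base plate, so this fits flush at 50 mm, but they cannot resolve less than 1–2 mm.
  - The jaw is clear of the block, and the block still sits in its nest.
  - The jar, spare block and screwdriver look unmoved in the pictures. I did not measure their positions.
  - The robot touches nothing.

No check failed.

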